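Restart the tripped dust extractor at its switch box

ROBOT

A 6-joint arm with a two-finger parallel gripper is mounted at the origin on a cart in front of the work surface, level with it; the furniture and walls round the work are solid. World frame = base frame: x ahead of the robot, y to its left, z up, the work surface at z = 0. Lengths are in m, angles in rad, forces in N, time in s.
With the tool pointing down it reaches from about 0.275 to 1 m from the base axis. Payload 8.4 kg.
Tool frame: the origin (TCP) lies at the very end of the fingers, on their centre line; the grasp point (between the pads) lies behind it (bot.grasp_offset is the z of the grasp point in the tool frame, in m); z points along the fingers, y is the direction in which the jaws open and shut (so a half turn about z gives the same grasp; the last joint's range is limited). The gripper opens to 85 mm and grips with 20 to 120 N. Pads are 22 mm wide; open, the fingers measure 114 mm over their backs; the gripper's body (76 mm by 85 mm) begins 54 mm behind the grasp point. The pads swing forward as they close: fully open they stand 13 mm farther back than shut.
Start: joints at [1.293, 0.353, 1.633, -0, 1.155, -0.002], TCP at [0.17, 0.601, 0.231] pointing down, gripper open.
Joint ranges: [-2.63, 2.63], [-0.92, 2.1], [0.06, 2.66], [-1.3, 4.44], [0, 2.69], [-3.02, 3.02]. Speed limits (rad/s): [2.22, 2.22, 2.79, 3.14, 3.14, 3.14].

INTERFACE

Orientations are given as a unit quaternion [w, x, y, z].
In Python, from rig import bot, optics gives the robot as it stands. The module is installed in compiled form; this text tells all that it offers.
- The arm moves only by the shell command python3 -m pendant 'ROWS' [FORCE]. ROWS is JSON, a list of rows, each an object of numbers: "tx", "ty", "tz": the shift along the tool's x, y, z in mm; "yaw": the turn about the tool's z in degrees; "grip": the finger opening in mm, from 0 to 85.4. In form: [{"tx": .., "ty": .., "tz": .., "yaw": .., "grip": ..}, ...]. A call has 1 to 10 rows; each row shifts and turns the pose as measured when the row begins, along the tool's axes as they then stand; what a row does not reach is not made up. A row lasts 1/12 s, in which the tool goes at most 41.7 mm and 7.16 degrees, less where a joint would pass 70% of its speed; a pose out of reach is approached as far as the arm can. A call with a gripper value outside its range is refused whole. The fingers move at their own pace and stop on an object; FORCE is the grip in N (left out, the last holds). Time passes only in rows, so rows that do not move let the fingers close. It gives the time, the measured TCP pose, the force and the opening at its end, in the units of the state.
- bot.get_state(): the state, without advancing time (a new reading comes with each control period).
- optics.get_image(name): name is "side" or "top" or "wrist"; returns the picture (384x512x3 uint8, blue, green, red); there is no depth.
- optics.calibration(name): a dict with "camera_matrix" (3x3 intrinsics, pixels), "R" (3x3) and "t" (3): a world point X has camera coordinates R X + t; the wrist camera has in their place "mount" (4x4, takes a point from camera to tool coordinates, whose origin is the TCP and whose axes are the flange's). Camera axes: x right, y down, z forward; pixel columns grow to the right and rows downward; lengths in m; the calibration is good to about 2 mm. A picture is of the moment at which its call begins: read the wrist's pose just before it. calibration takes no time and is no camera call.
- bot.close_job(): hands the job in, once; it reports no verdict.
The state is a dict: "time_s": time; "q": joint angles; "joint_velocities": joint speeds; "joint_efforts": joint torques, N m; "tcp_pos": TCP position; "eef_rot": TCP orientation; "force": force on the tool from outside, world axes, zero at the start; "torque": the same for the moment, N m; "gripper_width": finger opening in m.
Only numpy, scipy, OpenCV 4.12 (cv2) and the standard library are available. Lean on these libraries where they do the work, as an engineer would, in place of code of your own. Each camera call takes 0.05 s, during which the arm holds its last target.

TASK

The dust extractor has tripped. At the switch box, working only by pushing with the fingertips, first press the popped-out blue breaker button fully home so that it stays in, then tip the black mains rocker fully over by pressing down its raised, green-marked end, then press the flat green start button right in, hold it in for a moment and let it spring back. Never turn the rocker on before the breaker is in, nor press start before the rocker is on; do not press the red stop button, and leave the plaster block, jar, tape roll and marker where they stand.

Things in the scene. Friction and masses are not known exactly. Their poses are not given: they have to be found in the camera images.
- switch_box: Fixed grey mounting plate, 112 (x) x 330 (y) x 14 mm, on the worktop, turned up to 0.2 rad; origin at the centre of its underside, x across its depth away from the robot, y along its length to the left. Four housings stand on it in a row along y, 74 mm from centre to centre; which stands where varies.
- breaker_unit: Fixed housing, dark grey with a white top, 94 x 70 mm; origin at the centre of its underside, axes as the switch box, its white top is 34 mm above the origin (48 mm above the worktop). It carries the breaker button at its centre.
- breaker_top (a point): Centre of the top face of the breaker button: blue cap 28 mm across and 6 mm thick on an orange neck 18 mm across. Popped out, the top is 17 mm above the white housing top; fully in, 9 mm (the cap then almost sits on its 3 mm high black collar, the neck hidden).
- breaker (a joint): Breaker button: 0 = popped out, 0.008 m = fully home (end stop). Moves straight down against about 3 N of friction and stays where it is pushed; no spring.
- rocker_unit: Fixed housing, dark grey with a white top, 94 x 70 mm; origin at the centre of its underside, axes as the switch box, its white top is 34 mm above the origin (48 mm above the worktop). It carries the mains rocker at its centre, in a black bezel 3 mm high.
- rocker_pad (a point): Spot to press on the rocker, moving with it: on the upper face of its green-marked (on) half, 19 mm from the pivot. Rocker: black, 32 mm wide, two flat halves 28 mm long that meet in a shallow V; the green-marked half lies on the housing's +x side; pivot along the housing's y, at the V's bottom, 5 mm above the white housing top.
- rocker (a joint): Mains rocker: 0 = off (green-marked half slopes up outward at 0.4 rad, its end 16 mm above the white housing top), 0.4 rad = fully on (that half level, 5 mm above the housing top; end stop). About 0.06 N m of friction (3 N at the spot); stays where it is left; no spring.
- start_unit: Fixed housing, dark grey with a white top, 94 x 70 mm; origin at the centre of its underside, axes as the switch box, its white top is 34 mm above the origin (48 mm above the worktop). It carries the green start button at its centre.
- start_top (a point): Centre of the top face of the flat green start button, 34 mm across; released, the top is 12 mm above the white housing top; its steel collar is 3 mm high.
- start (a joint): Start button: 0 = released, 0.006 m = right in (end stop). Spring return; right in takes about 5 N.
- stop_unit: Fixed housing, dark grey with a white top, 94 x 70 mm; origin at the centre of its underside, axes as the switch box, its white top is 34 mm above the origin (48 mm above the worktop). It carries the red stop button at its centre.
- stop_top (a point): Highest point of the red mushroom stop button, 40 mm across, on a yellow collar, 24.5 mm above the white housing top. Not to be pressed.
- stop (a joint): Stop button: 0 = released, 0.006 m = right in; spring return.
- plaster_block: Loose white plaster block, 45 x 90 x 30 mm, behind the box; origin at the centre of its underside.
- slip_jar: Loose white jar with a blue lid, 65 mm across, 92 mm tall, behind the box; origin at the centre of its underside.
- tape_roll: Loose roll of masking tape lying flat, 68 mm across, 24 mm high, in front of the box; origin at the centre of its underside.
- marker: Loose black and blue marker, 133 mm long, 15 mm thick, lying in front of the box; origin at the centre of its underside, y along it.
Things that resemble listed ones, but are neither listed nor needed, are in the scene too. There is more than one size of the plaster_block; the one meant has the size given above.

How it is judged:
On the way, in this order (a step that is already met when the one before it is completed fails the run):
1. the fingertips push the breaker button home (at least 6.5 of 8 mm) while the rocker is off and start is out (value of joint breaker above 0.0065 m and value of joint rocker below 0.2 rad and value of joint start below 0.003 m and contact force between the fingers and breaker_unit above 0.5 N), for 0.1 s.
2. the fingertips tip the rocker on (at least 0.33 of 0.4 rad) with the breaker in (value of joint rocker above 0.33 rad and value of joint breaker above 0.0065 m and contact force between the fingers and rocker_unit above 0.5 N), for 0.1 s.
3. the fingertips hold the start button in (at least 4.5 of 6 mm) with the rocker on (value of joint start above 0.0045 m and value of joint rocker above 0.33 rad and value of joint breaker above 0.0065 m and contact force between the fingers and start_unit above 0.5 N), for 0.2 s.
At the end, for the whole second after the job is handed in: breaker in to at least 6.5 of its 8 mm, rocker on to at least 0.33 of 0.4 rad, start and stop buttons out (within 1.5 mm), and the plaster block, jar, tape roll and marker at rest within 20 mm of where they stood (value of joint breaker above 0.0065 m and value of joint rocker above 0.33 rad and value of joint each of start, stop below 0.0015 m and distance of each of plaster_block, slip_jar, tape_roll, marker from where it was at the start of the episode below 0.02 m and linear speed of each of plaster_block, slip_jar, tape_roll, marker below 0.02 m/s); the robot touches nothing.
It fails at once if the rocker goes past half-way while the breaker is not in (value of joint rocker above 0.2 rad and value of joint breaker below 0.0065 m).
It fails at once if the start button is pressed while the rocker is not on (value of joint start above 0.003 m and value of joint rocker below 0.33 rad).
It fails at once if the red stop button is pressed (more than 2 mm) (value of joint stop above 0.002 m).
It fails at once if the plaster block, jar, tape roll or marker is lifted or shifted by more than 20 mm (distance of any of plaster_block, slip_jar, tape_roll, marker from where it was at the start of the episode above 0.02 m).
It also fails if it takes over 51 s, if anything falls off the work surface, if the arm or the gripper's body presses on something with over 40 N, if the wrist force passes 120 N, or if a joint passes its speed limit or range.

## Working session

There is one attempt and no reset: what is moved stays moved. The work goes in short steps, Python scripts to look and compute and a shell command to move; the robot and the scene stay as the last step left them, time stands still between calls to the robot, and variables do not carry over. Pictures are saved under pics/ and viewed, and the job is handed in when it is done.

```bash
mkdir -p pics
python3 - <<'E'
from rig import bot, optics
import cv2,json
s=bot.get_state();print(s)
for n in("top","side","wrist"):
    cv2.imwrite(f"pics/{n}0.png",optics.get_image(n)); c=optics.calibration(n); print(n,{k:getattr(v,'tolist',lambda:v)() for k,v in c.items()})
E
```

```text
{'time_s': 0.0, 'q': array([ 1.29260839e+00,  3.53677770e-01,  1.63411499e+00,  2.08894977e-06,
        1.15524463e+00, -2.41876237e-03]), 'joint_velocities': array([ 0.00039626, -0.00137233,  0.00021846, -0.00051011,  0.00108877,
        0.00194872]), 'joint_efforts': array([ 3.76942131e-03, -6.05241108e+01, -3.42081392e+01,  2.85758806e-04,
        9.13227821e-03,  4.52405388e-06]), 'tcp_pos': array([0.17005776, 0.6009186 , 0.2305514 ]), 'eef_rot': array([-1.01963858e-04,  1.37448471e-01,  9.90508655e-01, -7.15132639e-04]), 'force': array([ 0.8601935 ,  0.72743424, -0.12669288]), 'torque': array([ 0.00934944, -0.0102433 ,  0.02857056]), 'gripper_width': 0.0850901692182078}
top {'camera_matrix': [[391.38030760850927, 0.0, 254.18968064997608], [0.0, 391.38030760850927, 189.34835878022156], [0.0, 0.0, 1.0]], 'R': [[-0.02752689676151686, -0.999609898799173, 0.0047244234979445295], [-0.979603539756962, 0.026034277213203963, -0.1992463834191627], [0.19904566021471237, -0.010112696608382326, -0.9799380381008773]], 't': [0.2173392727651102, 0.5449530027572653, 0.8550020990054944]}
side {'camera_matrix': [[432.77031483687136, 0.0, 259.597716717536], [0.0, 432.77031483687136, 193.69743911105408], [0.0, 0.0, 1.0]], 'R': [[-0.991128325950113, -0.13289901652119698, -0.001578894241253662], [-0.07592438227362949, 0.5758959819795801, -0.813989745706998], [0.10908771551230792, -0.8066484174331926, -0.5808770962749624]], 't': [0.5574490310027995, -0.002927847371006958, 1.1221037348686524]}
wrist {'camera_matrix': [[293.565157643456, 0.0, 262.86924539677614], [0.0, 293.565157643456, 191.9871278334502], [0.0, 0.0, 1.0]], 'mount': [[0.00017142959970043174, -0.9545763611941108, -0.2979663424974389, 0.07682731839974517], [0.9999999503634852, 0.00024241229653211037, -0.00020126923141163938, -2.0135219633732326e-05], [0.000264357555915404, -0.29796629320392476, 0.954576355368911, -0.14315776116519946], [0.0, 0.0, 0.0, 1.0]]}
```

View pics/top0.png

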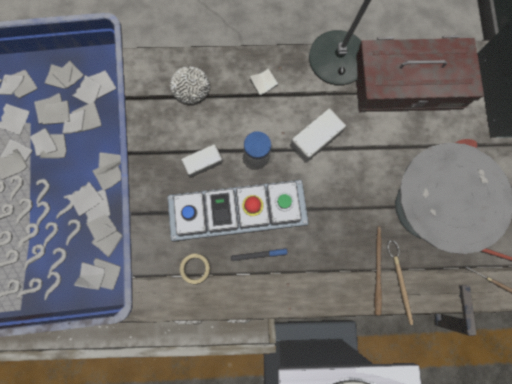

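View pics/side0.png

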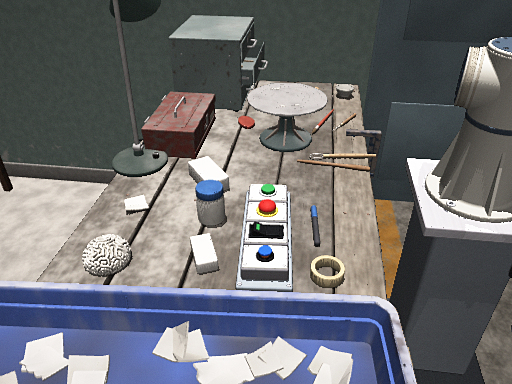

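View pics/wrist0.png

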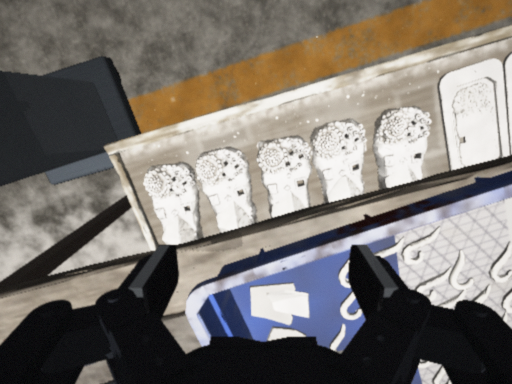

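Run:
```python
import cv2
a=cv2.imread("pics/top0.png")[175:245,160:312]
cv2.imwrite("pics/topc.png",cv2.resize(a,None,fx=5.2,fy=5.2,interpolation=cv2.INTER_CUBIC))
a=cv2.imread("pics/side0.png")[175:295,180:340]
cv2.imwrite("pics/sidec.png",cv2.resize(a,None,fx=5,fy=5,interpolation=cv2.INTER_CUBIC))
```

```text
(no output)
```

View pics/topc.png

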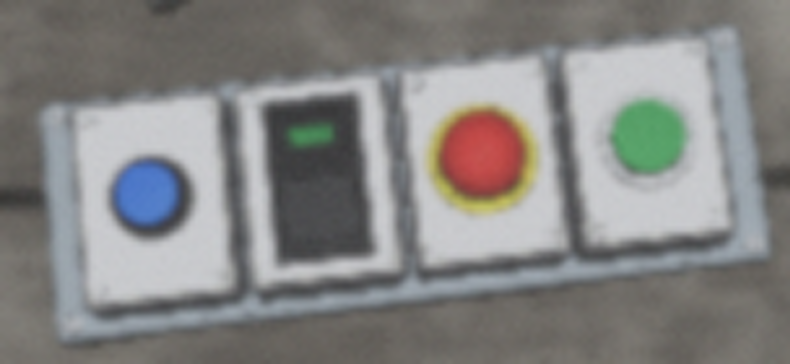

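View pics/sidec.png

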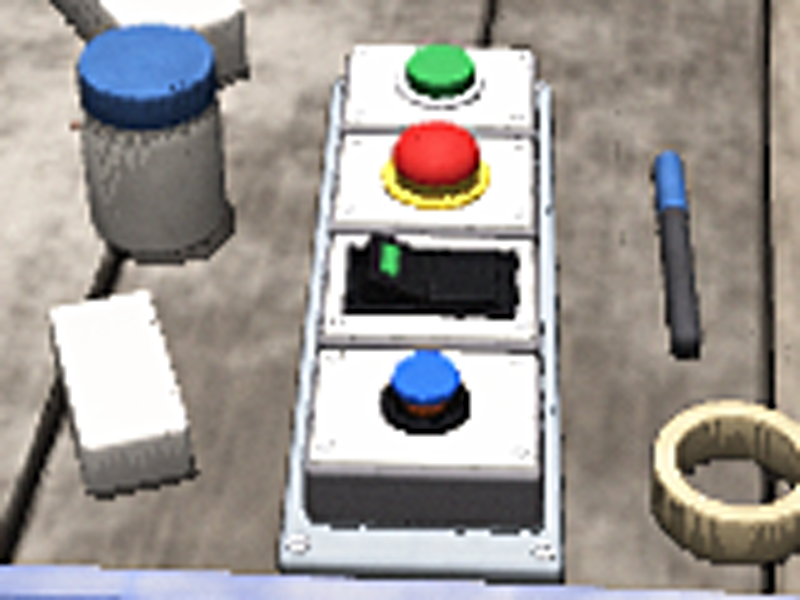

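```bash
cat > h.py <<'E'
import numpy as np
from rig import bot, optics
def proj(n,X):
    c=optics.calibration(n); P=np.array(c['camera_matrix'])@(np.array(c['R'])@X+np.array(c['t'])); return P[:2]/P[2]
def box(p,l):
    c,s=np.cos(p[2]),np.sin(p[2]); return np.array([p[0]+c*l[0]-s*l[1],p[1]+s*l[0]+c*l[1],l[2]])
E
python3 - <<'E'
from h import *
from scipy.optimize import least_squares
T=[((147,193),(0,.111,.065)),((649,136),(0,-.111,.060)),((484,150),(0,-.037,.070)),
((52,108),(.056,.165,.014)),((730,35),(.056,-.165,.014)),((768,258),(-.056,-.165,.014)),((66,340),(-.056,.165,.014)),
((76,104),(.047,.146,.048)),((720,42),(.047,-.146,.048)),((92,304),(-.047,.146,.048)),((730,238),(-.047,-.146,.048))]
S=[((426,370),(0,.111,.065)),((440,64),(0,-.111,.060)),((283,570),(.056,.165,.014)),((562,575),(-.056,.165,.014)),
((305,465),(.047,.146,.048)),((543,475),(-.047,.146,.048)),((350,47),(.047,-.146,.048)),((535,50),(-.047,-.146,.048))]
def mk(p,w):
    r=[]
    if 't' in w: r+=[proj('top',box(p,l))-(np.array([160,175])+np.array(u)/5.2) for u,l in T]
    if 's' in w: r+=[proj('side',box(p,l))-(np.array([180,175])+np.array(u)/5.) for u,l in S]
    return np.array(r)
for w in('t','s','ts'):
    s=least_squares(lambda p:mk(p,w).ravel(),[.5,.2,0],loss='soft_l1');print(w,s.x); print(np.round(mk(s.x,w),1).tolist())
p=s.x; np.save('p.npy',p)
for n,l in dict(breaker=(0,.111,.065),rocker=(.0175,.037,.0604),start=(0,-.111,.06),stop=(0,-.037,.0725)).items(): print(n,box(p,l))
E
```

```text
t [0.50961247 0.24197818 0.08282738]
[[0.4, -0.3], [0.8, 0.5], [0.5, 0.6], [-2.1, -1.3], [2.7, -1.8], [1.7, 0.8], [-1.6, 0.4], [-1.3, -0.4], [-1.1, -1.8], [-1.6, 1.4], [2.4, 0.1]]
s [0.51340269 0.24612628 0.09244655]
[[0.1, 1.3], [0.1, 0.3], [-1.1, -0.9], [0.9, -0.2], [-0.6, 0.6], [0.6, -0.0], [-0.6, -0.8], [0.4, -0.6]]
ts [0.51116382 0.24383898 0.08313957]
[[-0.4, -0.9], [-0.1, -0.2], [-0.4, -0.1], [-2.8, -1.9], [1.9, -2.4], [0.9, 0.2], [-2.4, -0.3], [-2.1, -1.0], [-1.9, -2.4], [-2.4, 0.7], [1.6, -0.6], [0.9, 0.6], [1.6, -0.2], [-0.6, -1.9], [1.4, -0.8], [0.0, -0.3], [1.1, -0.6], [1.0, -1.3], [2.0, -0.9]]
breaker [0.50194595 0.35445558 0.065     ]
rocker [0.52553075 0.28216445 0.0604    ]
start [0.52038168 0.13322239 0.06      ]
stop [0.51423644 0.20696678 0.0725    ]
```

```bash
cat >> h.py <<'E'
from scipy.spatial.transform import Rotation as Ro
def rot(s=None):
    q=(s or bot.get_state())['eef_rot']; return Ro.from_quat([q[1],q[2],q[3],q[0]])
def go(target,th=None):
    s=bot.get_state();R=rot(s).as_matrix();d=R.T@(np.array(target)-s['tcp_pos'])*1e3
    a=np.arctan2(-R[1,0],-R[0,0]); print('t',s['time_s'],'tcp',s['tcp_pos'].round(4),'F',s['force'].round(1),'w',round(s['gripper_width'],4),'tool d mm',d.round(1),'yaw deg',None if th is None else round(-np.degrees(th-a),1))
E
python3 -m pendant '[{"tx":-38,"ty":-15,"grip":0},{"tx":-38,"ty":-15},{"tx":-38,"ty":-15},{"tx":-38,"ty":-15},{"tx":-38,"ty":-15},{"tx":-38,"ty":-15},{"tx":-38,"ty":-15},{"tx":-38,"ty":-15},{"tx":-38,"ty":-15}]'
python3 -c "
from h import *
go([.502,.3545,.16],.083)"
```

```text
t 0.15 tcp [0.1701 0.601  0.2307] F [-0.6 -0.8  0.1] w 0.0851 tool d mm [-386.5 -146.8   70.9] yaw deg -20.6$[0]: bad value
```

```bash
python3 -m pendant '[{"tx":-38,"ty":-15,"tz":0,"yaw":0,"grip":0},{"tx":-38,"ty":-15,"tz":0,"yaw":0,"grip":0},{"tx":-38,"ty":-15,"tz":0,"yaw":0,"grip":0},{"tx":-38,"ty":-15,"tz":0,"yaw":0,"grip":0},{"tx":-38,"ty":-15,"tz":0,"yaw":0,"grip":0},{"tx":-38,"ty":-15,"tz":0,"yaw":0,"grip":0},{"tx":-38,"ty":-15,"tz":0,"yaw":0,"grip":0},{"tx":-38,"ty":-15,"tz":0,"yaw":0,"grip":0}]'
python3 -c "
from h import *
go([.502,.3545,.16],.083)"
```

```text
time_s: 0.82
tcp_pos: [0.4305, 0.402, 0.2282]
eef_rot: [-0.002, 0.131, 0.991, -0.001]
force: [1.7, 1.0, 0.4]
gripper_width: 0.0002
t 0.8167 tcp [0.4305 0.402  0.2282] F [1.7 1.  0.4] w 0.0002 tool d mm [-81.6 -27.1  68. ] yaw deg -19.9
```

```bash
python3 -m pendant '[{"tx":-36,"ty":-12,"tz":0,"yaw":0,"grip":0},{"tx":-35,"ty":-12,"tz":0,"yaw":0,"grip":0},{"tx":0,"ty":0,"tz":20,"yaw":-7,"grip":0},{"tx":0,"ty":0,"tz":20,"yaw":-7,"grip":0},{"tx":0,"ty":0,"tz":10,"yaw":-6,"grip":0},{"tx":0,"ty":0,"tz":0,"yaw":0,"grip":0}]'
python3 - <<'E'
from h import *
import cv2
go([.502,.3545,.1],.083)
s=bot.get_state(); im=optics.get_image('wrist'); cv2.imwrite('pics/w1.png',im)
c=optics.calibration('wrist');M=np.array(c['mount']);R=rot(s).as_matrix()
p=np.load('p.npy')
for n,l in dict(breaker=(0,.111,.065),rocker=(.0175,.037,.0604),start=(0,-.111,.06),stop=(0,-.037,.0725)).items():
    X=R.T@(box(p,l)-s['tcp_pos']); Xc=M[:3,:3].T@(X-M[:3,3]); q=np.array(c['camera_matrix'])@Xc; print(n,q[:2]/q[2])
E
```

```text
time_s: 1.32
tcp_pos: [0.5039, 0.35, 0.1764]
eef_rot: [0.0, -0.045, 0.999, -0.001]
force: [-1.1, -1.4, -1.0]
gripper_width: 0.0001
t 1.3167 tcp [0.5039 0.35   0.1764] F [-1.1 -1.4 -1. ] w 0.0001 tool d mm [ 1.5  4.7 76.4] yaw deg 0.4
breaker [267.85469362 187.54672347]
rocker [188.55405961 203.49727006]
start [ 26.39048101 184.2552458 ]
stop [ 99.6766119  188.74757554]
```

View pics/w1.png

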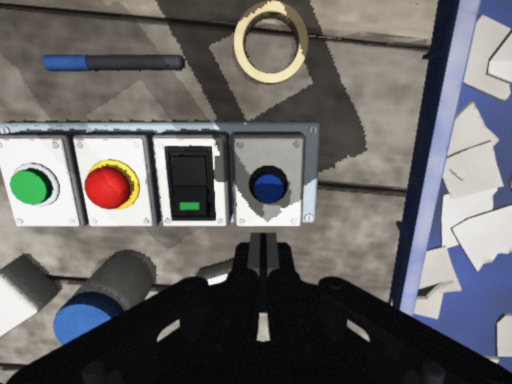

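```bash
python3 -m pendant '[{"tx":1.5,"ty":4.5,"tz":30,"yaw":0,"grip":0},{"tx":0,"ty":0,"tz":30,"yaw":0,"grip":0},{"tx":0,"ty":0,"tz":30,"yaw":0,"grip":0},{"tx":0,"ty":0,"tz":5,"yaw":0,"grip":0},{"tx":0,"ty":0,"tz":0,"yaw":0,"grip":0}]'
python3 - <<'E'
from h import *
import cv2
go([.502,.3545,.057],.083)
im=optics.get_image('wrist'); cv2.imwrite('pics/w2.png',im)
im=optics.get_image('side')[150:300,180:360]; cv2.imwrite('pics/s2.png',cv2.resize(im,None,fx=4,fy=4))
E
```

```text
time_s: 1.78
tcp_pos: [0.5048, 0.3583, 0.0851]
eef_rot: [0.004, -0.033, 0.999, 0.002]
force: [-0.6, 0.7, -0.2]
gripper_width: -0.0
t 1.7833 tcp [0.5048 0.3583 0.0851] F [-0.6  0.7 -0.2] w -0.0 tool d mm [ 3.3 -3.7 28.1] yaw deg -1.0
```

View pics/w2.png

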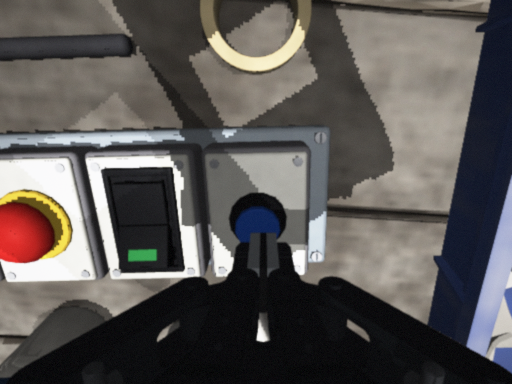

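View pics/s2.png

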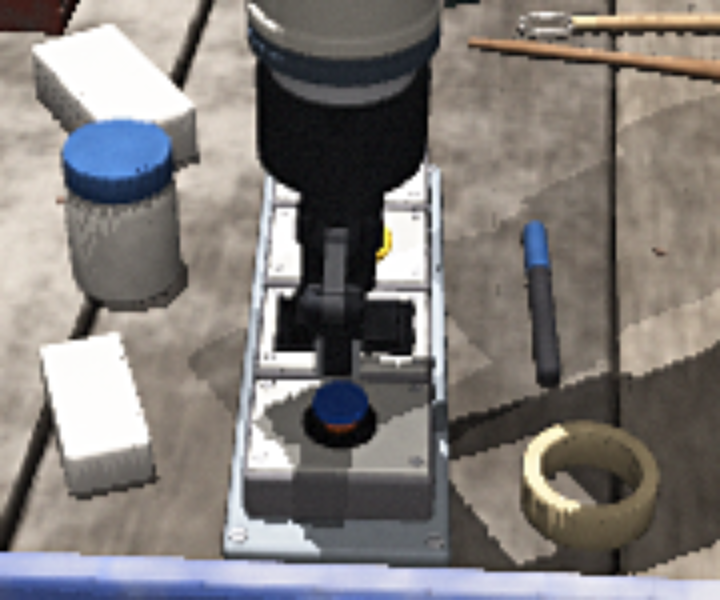

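```bash
python3 -m pendant '[{"tx":3,"ty":-3.5,"tz":6,"yaw":0,"grip":0},{"tx":0,"ty":0,"tz":6,"yaw":0,"grip":0},{"tx":0,"ty":0,"tz":0,"yaw":0,"grip":0}]'
python3 - <<'E'
from h import *
go([.502,.3545,.057],.083)
E
```

```text
time_s: 2.13
tcp_pos: [0.5048, 0.3566, 0.0786]
eef_rot: [0.008, -0.033, 0.999, 0.004]
force: [0.0, 0.3, -0.1]
gripper_width: -0.0005
t 2.1333 tcp [0.5048 0.3566 0.0786] F [ 0.   0.3 -0.1] w -0.0005 tool d mm [ 3.3 -2.1 21.6] yaw deg -1.0
```

```bash
python3 -m pendant '[{"tx":4,"ty":-2,"tz":5,"yaw":0,"grip":0},{"tx":2,"ty":-1,"tz":8,"yaw":0,"grip":0},{"tx":0,"ty":0,"tz":0,"yaw":0,"grip":0}]'
python3 - <<'E'
from h import *
go([.502,.3545,.057],.083)
E
```

```text
time_s: 2.38
tcp_pos: [0.4997, 0.3535, 0.0663]
eef_rot: [0.009, -0.033, 0.999, 0.005]
force: [0.5, -0.2, -0.7]
gripper_width: 0.0001
t 2.3833 tcp [0.4997 0.3535 0.0663] F [ 0.5 -0.2 -0.7] w 0.0001 tool d mm [-2.2  0.7  9.4] yaw deg -1.0
```

```bash
python3 -m pendant '[{"tx":-1,"ty":0,"tz":5,"yaw":0,"grip":0},{"tx":0,"ty":0,"tz":5,"yaw":0,"grip":0},{"tx":0,"ty":0,"tz":5,"yaw":0,"grip":0}]'
python3 - <<'E'
from h import *
go([.502,.3545,.057],.083)
E
```

```text
time_s: 2.63
tcp_pos: [0.5012, 0.3543, 0.056]
eef_rot: [0.009, -0.032, 0.999, 0.006]
force: [-30.2, -21.3, 114.7]
gripper_width: 0.0
t 2.6333 tcp [0.5012 0.3543 0.056 ] F [-30.2 -21.3 114.7] w 0.0 tool d mm [-0.8  0.2 -1. ] yaw deg -1.0
```

```bash
python3 -m pendant '[{"tx":0,"ty":0,"tz":-0.5,"yaw":0,"grip":0}]'
python3 -c "
from h import *
go([.502,.3545,.057],.083)"
```

```text
time_s: 2.72
tcp_pos: [0.5016, 0.3545, 0.0587]
eef_rot: [0.009, -0.032, 0.999, 0.006]
force: [-0.3, 0.5, -0.5]
gripper_width: 0.0002
t 2.7167 tcp [0.5016 0.3545 0.0587] F [-0.3  0.5 -0.5] w 0.0002 tool d mm [-0.4 -0.   1.7] yaw deg -1.0
```

The previous press peaked near 120 N, which is too hard. I'll press gently again to make sure the hold time is met.

```bash
python3 -m pendant '[{"tx":0,"ty":0,"tz":2.5,"yaw":0,"grip":0}]'
python3 -m pendant '[{"tx":0,"ty":0,"tz":0.5,"yaw":0,"grip":0}]'
python3 -m pendant '[{"tx":0,"ty":0,"tz":0.5,"yaw":0,"grip":0}]'
```

```text
time_s: 2.8
tcp_pos: [0.5026, 0.3551, 0.0578]
eef_rot: [0.01, -0.032, 0.999, 0.006]
force: [1.0, 0.2, -0.2]
gripper_width: 0.0003
time_s: 2.88
tcp_pos: [0.5028, 0.3552, 0.0573]
eef_rot: [0.011, -0.032, 0.999, 0.007]
force: [-0.8, 0.2, 0.5]
gripper_width: -0.0
time_s: 2.97
tcp_pos: [0.503, 0.3553, 0.057]
eef_rot: [0.011, -0.032, 0.999, 0.007]
force: [-4.6, -2.2, 17.8]
gripper_width: 0.0004
```

```bash
python3 -m pendant '[{"tx":0,"ty":0,"tz":0.5,"yaw":0,"grip":0}]'
python3 -m pendant '[{"tx":0,"ty":0,"tz":0.5,"yaw":0,"grip":0}]'
python3 -m pendant '[{"tx":0,"ty":0,"tz":0.5,"yaw":0,"grip":0}]'
```

```text
time_s: 3.05
tcp_pos: [0.503, 0.3553, 0.057]
eef_rot: [0.011, -0.032, 0.999, 0.007]
force: [-4.9, -3.9, 18.6]
gripper_width: 0.0003
time_s: 3.13
tcp_pos: [0.503, 0.3553, 0.057]
eef_rot: [0.01, -0.032, 0.999, 0.006]
force: [-3.3, -2.7, 14.5]
gripper_width: -0.0001
time_s: 3.22
tcp_pos: [0.5029, 0.3553, 0.057]
eef_rot: [0.01, -0.032, 0.999, 0.006]
force: [-3.3, -2.9, 13.7]
gripper_width: -0.0
```

```bash
python3 -m pendant '[{"tx":0,"ty":0,"tz":-25,"yaw":0,"grip":0},{"tx":0,"ty":0,"tz":-30,"yaw":0,"grip":0},{"tx":-12,"ty":-36,"tz":0,"yaw":0,"grip":0},{"tx":-12,"ty":-34,"tz":0,"yaw":0,"grip":0},{"tx":0,"ty":0,"tz":0,"yaw":0,"grip":0}]'
python3 - <<'E'
from h import *
import cv2
p=np.load('p.npy')
go(box(p,(.019,.037,.053)),.083)
im=optics.get_image('wrist'); cv2.imwrite('pics/w3.png',im)
im=optics.get_image('side')[150:300,180:360]; cv2.imwrite('pics/s3.png',cv2.resize(im,None,fx=4,fy=4))
E
```

```text
time_s: 3.63
tcp_pos: [0.5302, 0.2857, 0.1106]
eef_rot: [0.009, -0.035, 0.999, 0.005]
force: [0.6, -0.7, 0.1]
gripper_width: -0.0002
t 3.6333 tcp [0.5302 0.2857 0.1106] F [ 0.6 -0.7  0.1] w -0.0002 tool d mm [ 4.5 -3.8 57.5] yaw deg -0.8
```

View pics/w3.png

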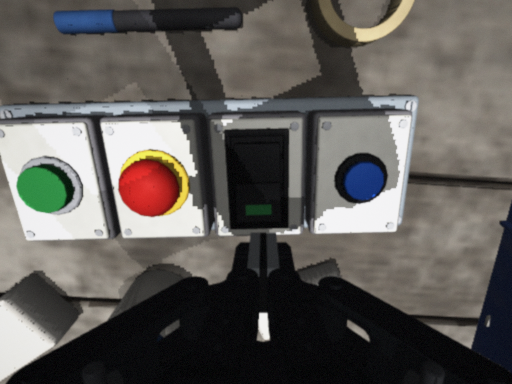

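View pics/s3.png

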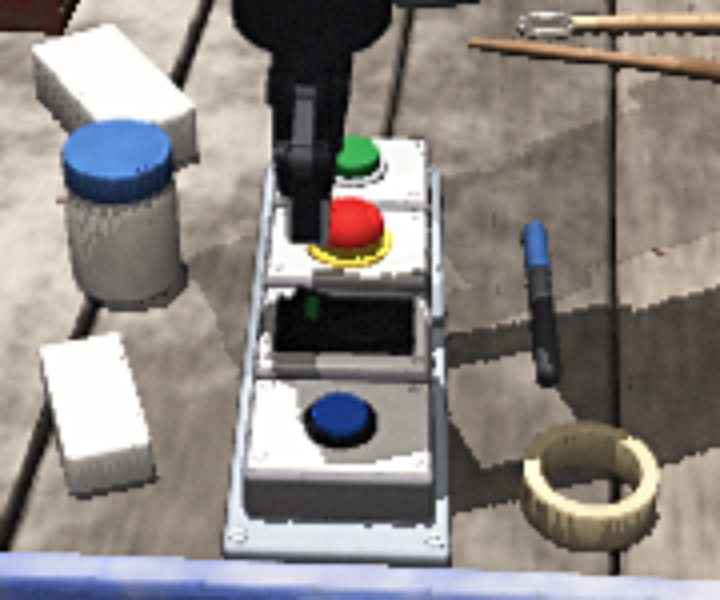

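```bash
python3 -m pendant '[{"tx":4,"ty":-3,"tz":18,"yaw":0,"grip":0},{"tx":2,"ty":-2,"tz":18,"yaw":0,"grip":0},{"tx":0,"ty":0,"tz":0,"yaw":0,"grip":0}]'
python3 -c "
from h import *
p=np.load('p.npy')
go(box(p,(.019,.037,.053)),.083)"
```

```text
time_s: 3.98
tcp_pos: [0.5235, 0.285, 0.0722]
eef_rot: [0.009, -0.034, 0.999, 0.006]
force: [-0.1, 0.2, 0.6]
gripper_width: 0.0002
t 3.9833 tcp [0.5235 0.285  0.0722] F [-0.1  0.2  0.6] w 0.0002 tool d mm [-3.  -3.2 19.2] yaw deg -0.8
```

```bash
python3 -m pendant '[{"tx":-3,"ty":-4,"tz":5,"yaw":0,"grip":0},{"tx":0,"ty":0,"tz":4,"yaw":0,"grip":0},{"tx":0,"ty":0,"tz":3,"yaw":0,"grip":0}]'
python3 -m pendant '[{"tx":0,"ty":0,"tz":2.5,"yaw":0,"grip":0}]'
python3 -m pendant '[{"tx":0,"ty":0,"tz":2,"yaw":0,"grip":0}]'
python3 -c "
from h import *
p=np.load('p.npy')
go(box(p,(.019,.037,.053)),.083)"
```

```text
time_s: 4.23
tcp_pos: [0.527, 0.283, 0.0596]
eef_rot: [0.008, -0.035, 0.999, 0.006]
force: [1.3, -1.4, 3.7]
gripper_width: -0.0001
time_s: 4.32
tcp_pos: [0.5275, 0.2832, 0.0572]
eef_rot: [0.009, -0.035, 0.999, 0.006]
force: [-0.6, -2.3, 3.9]
gripper_width: -0.0002
time_s: 4.4
tcp_pos: [0.5278, 0.2834, 0.0554]
eef_rot: [0.009, -0.036, 0.999, 0.006]
force: [0.2, -2.6, 2.9]
gripper_width: 0.0
t 4.4 tcp [0.5278 0.2834 0.0554] F [ 0.2 -2.6  2.9] w 0.0 tool d mm [ 0.8 -1.   2.3] yaw deg -0.7
```

```bash
python3 -m pendant '[{"tx":0,"ty":0,"tz":1.5,"yaw":0,"grip":0}]'
python3 -m pendant '[{"tx":0,"ty":0,"tz":1,"yaw":0,"grip":0}]'
python3 -m pendant '[{"tx":0,"ty":0,"tz":0.7,"yaw":0,"grip":0}]'
python3 -m pendant '[{"tx":0,"ty":0,"tz":0.7,"yaw":0,"grip":0}]'
```

```text
time_s: 4.48
tcp_pos: [0.5279, 0.2834, 0.054]
eef_rot: [0.009, -0.036, 0.999, 0.006]
force: [-1.4, -1.7, 3.0]
gripper_width: 0.0002
time_s: 4.57
tcp_pos: [0.528, 0.2834, 0.0532]
eef_rot: [0.009, -0.036, 0.999, 0.006]
force: [-1.3, -2.6, 5.8]
gripper_width: 0.0003
time_s: 4.65
tcp_pos: [0.528, 0.2835, 0.053]
eef_rot: [0.009, -0.036, 0.999, 0.006]
force: [-3.2, -2.5, 14.0]
gripper_width: -0.0002
time_s: 4.73
tcp_pos: [0.528, 0.2835, 0.053]
eef_rot: [0.009, -0.036, 0.999, 0.006]
force: [-3.1, -3.2, 13.1]
gripper_width: 0.0004
```

```bash
python3 -m pendant '[{"tx":0,"ty":0,"tz":0.7,"yaw":0,"grip":0},{"tx":0,"ty":0,"tz":0.7,"yaw":0,"grip":0}]'
python3 -m pendant '[{"tx":0,"ty":0,"tz":-30,"yaw":0,"grip":0},{"tx":0,"ty":0,"tz":-35,"yaw":0,"grip":0},{"tx":0,"ty":0,"tz":-5,"yaw":0,"grip":0},{"tx":0,"ty":-37,"tz":0,"yaw":0,"grip":0},{"tx":0,"ty":-38,"tz":0,"yaw":0,"grip":0},{"tx":-2,"ty":-38,"tz":0,"yaw":0,"grip":0},{"tx":-2,"ty":-35,"tz":0,"yaw":0,"grip":0},{"tx":0,"ty":0,"tz":0,"yaw":0,"grip":0}]'
python3 - <<'E'
from h import *
import cv2
p=np.load('p.npy')
go(box(p,(0,-.111,.06)),.083)
im=optics.get_image('wrist'); cv2.imwrite('pics/w4.png',im)
im=optics.get_image('side')[150:300,180:360]; cv2.imwrite('pics/s4.png',cv2.resize(im,None,fx=4,fy=4))
E
```

```text
time_s: 4.9
tcp_pos: [0.5279, 0.2835, 0.053]
eef_rot: [0.009, -0.036, 0.999, 0.006]
force: [-2.1, -2.8, 8.8]
gripper_width: -0.0002
time_s: 5.57
tcp_pos: [0.5425, 0.135, 0.1249]
eef_rot: [0.012, -0.039, 0.999, 0.008]
force: [0.4, -0.2, -0.7]
gripper_width: 0.0004
t 5.5667 tcp [0.5425 0.135  0.1249] F [ 0.4 -0.2 -0.7] w 0.0004 tool d mm [23.8 -1.1 64.4] yaw deg -0.4
```

View pics/w4.png

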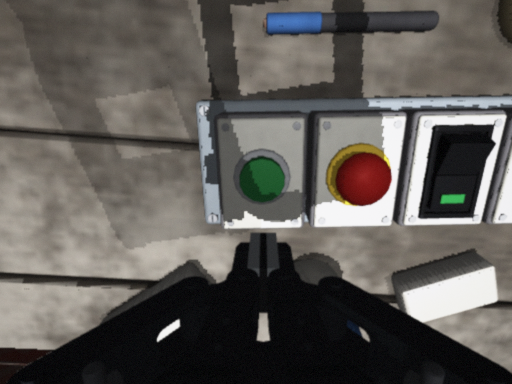

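View pics/s4.png

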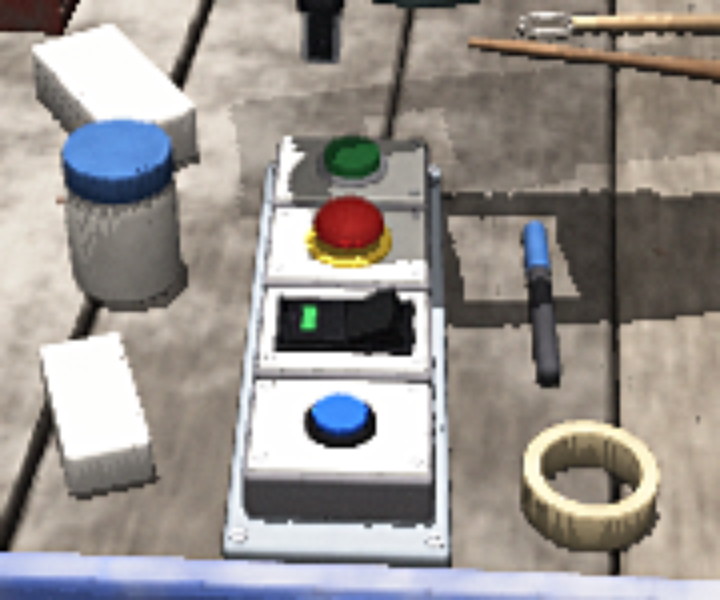

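```bash
python3 -m pendant '[{"tx":23,"ty":-1,"tz":10,"yaw":0,"grip":0},{"tx":2,"ty":-1,"tz":20,"yaw":0,"grip":0},{"tx":2,"ty":0,"tz":20,"yaw":0,"grip":0},{"tx":0,"ty":0,"tz":0,"yaw":0,"grip":0}]'
python3 - <<'E'
from h import *
import cv2
p=np.load('p.npy')
go(box(p,(0,-.111,.06)),.083)
im=optics.get_image('wrist'); cv2.imwrite('pics/w5.png',im)
E
```

```text
time_s: 6.0
tcp_pos: [0.518, 0.1393, 0.0743]
eef_rot: [0.015, -0.038, 0.999, 0.011]
force: [-1.5, 0.6, -0.4]
gripper_width: -0.0003
t 6.0 tcp [0.518  0.1393 0.0743] F [-1.5  0.6 -0.4] w -0.0003 tool d mm [-1.5 -6.6 14.2] yaw deg -0.4
```

View pics/w5.png

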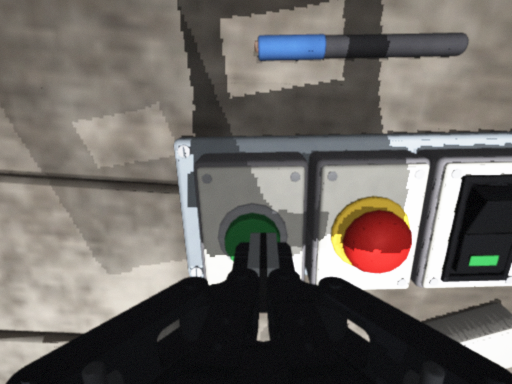

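```bash
python3 -m pendant '[{"tx":0,"ty":-6,"tz":4,"yaw":0,"grip":0},{"tx":-1,"ty":-3,"tz":5,"yaw":0,"grip":0}]'
python3 -c "
from h import *
p=np.load('p.npy')
go(box(p,(0,-.111,.06)),.083)"
```

```text
time_s: 6.22
tcp_pos: [0.5227, 0.1329, 0.0681]
eef_rot: [0.017, -0.04, 0.999, 0.011]
force: [-0.3, -0.7, -0.7]
gripper_width: -0.0001
t 6.2167 tcp [0.5227 0.1329 0.0681] F [-0.3 -0.7 -0.7] w -0.0001 tool d mm [2.5 0.3 8.1] yaw deg -0.2
```

```bash
python3 -m pendant '[{"tx":2,"ty":0,"tz":4,"yaw":0,"grip":0},{"tx":0,"ty":0,"tz":4,"yaw":0,"grip":0}]'
python3 -m pendant '[{"tx":0,"ty":0,"tz":3,"yaw":0,"grip":0}]'
python3 -m pendant '[{"tx":0,"ty":0,"tz":3,"yaw":0,"grip":0}]'
python3 -m pendant '[{"tx":0,"ty":0,"tz":1.5,"yaw":0,"grip":0}]'
python3 -c "
from h import *
p=np.load('p.npy')
go(box(p,(0,-.111,.06)),.083)"
```

```text
time_s: 6.38
tcp_pos: [0.5225, 0.1331, 0.0607]
eef_rot: [0.018, -0.04, 0.999, 0.012]
force: [0.4, -1.0, 0.6]
gripper_width: -0.0001
time_s: 6.47
tcp_pos: [0.5228, 0.1331, 0.0577]
eef_rot: [0.018, -0.04, 0.999, 0.012]
force: [-1.1, -0.8, 2.3]
gripper_width: -0.0001
time_s: 6.55
tcp_pos: [0.5229, 0.1331, 0.0547]
eef_rot: [0.018, -0.04, 0.999, 0.012]
force: [-2.3, -1.2, 4.3]
gripper_width: 0.0003
time_s: 6.63
tcp_pos: [0.5229, 0.1331, 0.0536]
eef_rot: [0.018, -0.04, 0.999, 0.012]
force: [-8.0, -2.2, 31.3]
gripper_width: 0.0
t 6.6333 tcp [0.5229 0.1331 0.0536] F [-8.  -2.2 31.3] w 0.0 tool d mm [ 2.3  0.4 -6.5] yaw deg -0.2
```

Start is fully in at its end stop. I'll hold it lightly, then release.

```bash
python3 -m pendant '[{"tx":0,"ty":0,"tz":0.5,"yaw":0,"grip":0},{"tx":0,"ty":0,"tz":0.5,"yaw":0,"grip":0}]'
python3 -m pendant '[{"tx":0,"ty":0,"tz":0.5,"yaw":0,"grip":0},{"tx":0,"ty":0,"tz":0.5,"yaw":0,"grip":0},{"tx":0,"ty":0,"tz":0.5,"yaw":0,"grip":0}]'
python3 -m pendant '[{"tx":0,"ty":0,"tz":-20,"yaw":0,"grip":0},{"tx":0,"ty":0,"tz":-35,"yaw":0,"grip":0},{"tx":0,"ty":0,"tz":-35,"yaw":0,"grip":0},{"tx":-10,"ty":-35,"tz":-10,"yaw":0,"grip":0},{"tx":-10,"ty":-35,"tz":0,"yaw":0,"grip":0},{"tx":0,"ty":0,"tz":0,"yaw":0,"grip":0}]'
python3 - <<'E'
from h import *
import cv2
im=optics.get_image('top')[110:290,150:350]; cv2.imwrite('pics/t6.png',cv2.resize(im,None,fx=3.3,fy=3.3))
im=optics.get_image('side')[150:300,180:360]; cv2.imwrite('pics/s6.png',cv2.resize(im,None,fx=4,fy=4))
E
```

```text
time_s: 6.8
tcp_pos: [0.5229, 0.1331, 0.0541]
eef_rot: [0.018, -0.039, 0.999, 0.012]
force: [-3.3, -0.4, 9.1]
gripper_width: 0.0003
time_s: 7.05
tcp_pos: [0.5229, 0.1331, 0.0541]
eef_rot: [0.018, -0.039, 0.999, 0.012]
force: [-3.7, -0.9, 8.8]
gripper_width: 0.0004
time_s: 7.55
tcp_pos: [0.5466, 0.062, 0.158]
eef_rot: [0.019, -0.042, 0.999, 0.011]
force: [-0.0, -0.3, -0.2]
gripper_width: -0.0001
```

View pics/s6.png

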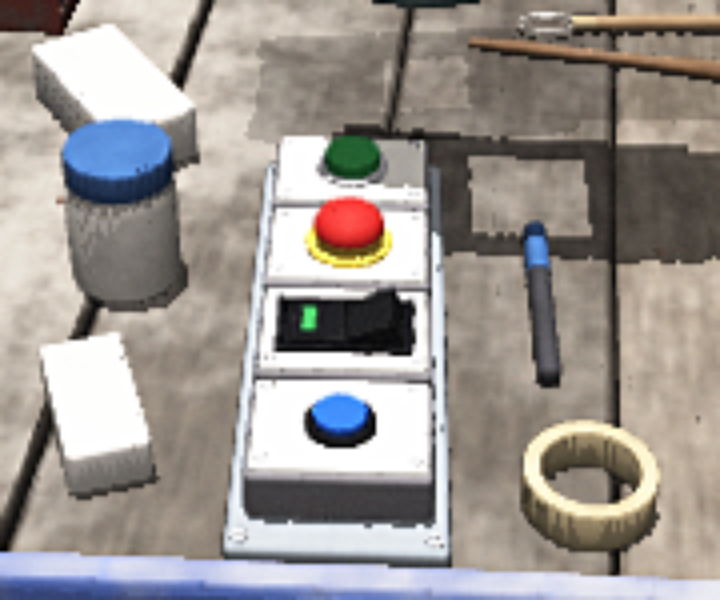

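View pics/t6.png

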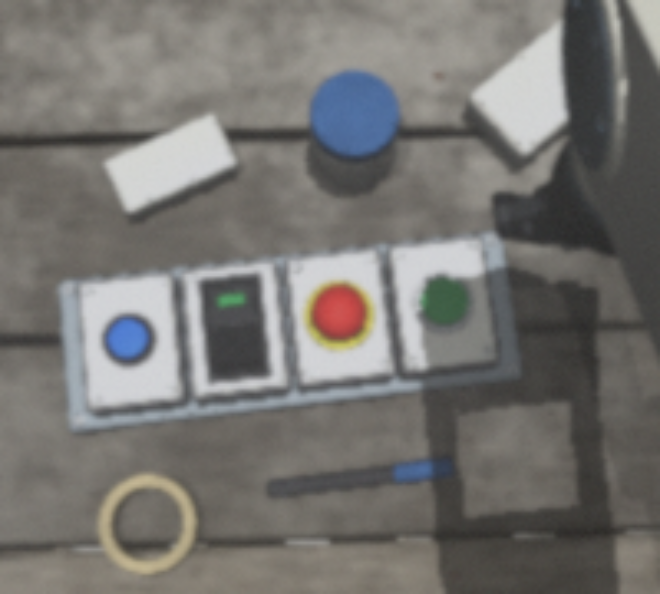

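The breaker is in at side-crop pixel (342,418), the rocker's green half is level at (310,318) and start is back out at (352,155). Stop is untouched and the loose items haven't moved. The robot is clear, so I'm handing the job in.

```bash
python3 -c "
from rig import bot
print(bot.close_job())"
```

```text
the job is handed in; nothing more can be done
None
```

I pressed the breaker home, tipped the rocker fully on, then held start in for about 0.4 s and released it. I handed the job in at about 7.6 s of the 51 s allowed.

**Possible failure:** my first breaker press was too hard. At its end the reading was 115 N vertical, about 120.5 N in total, and the wrist limit is 120 N. That was a single noisy reading, so I can't rule out that it passed the limit. I pressed the breaker again at 14–19 N and held it for about 0.25 s. The rocker press stayed under about 15 N and the start press peaked at about 32 N.

**Last checks:**
- **Tool heights:** each press reached its expected end-stop height: 57 mm for the breaker, 53 mm for the rocker and 54 mm for start.
- **Pictures:** the final side and top pictures show the breaker in, the rocker's green half level, and start and stop out. The jar, tape roll, marker and both plaster blocks show no visible shift; the arm partly hides the larger block in the top picture.
- **Robot:** it is about 100 mm clear of the box and touching nothing.
- **Camera disagreement:** the top and side fits of the box position differed by about 4–6 mm. The wrist camera agreed with the combined fit to about 1–2 mm.

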